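# Square up a stack of heel lifts and pin it

### The arm

A 7-joint arm with a two-finger parallel gripper is mounted at the origin on the work surface. World frame = base frame: x ahead of the robot, y to its left, z up, the work surface at z = 0. Lengths are in m, angles in degrees, forces in N, time in s.
With the tool pointing down it reaches from about 0.4 to 0.85 m from the base axis. Payload 4.5 kg.
Tool frame: the origin (TCP) lies on the centre line of the jaws, within the pads' length; the fingertips stand 19 mm ahead of it and the grasp point (between the pads) is the TCP; z points along the fingers, y is the line along which they close (so a half turn about z gives the same grasp; the last joint's range is limited). The gripper opens to 88 mm and grips with 3 to 60 N. Pads are 18 mm wide; open, the fingers measure 123 mm over their backs; the gripper's body (75 mm by 187 mm) begins 45 mm behind the grasp point.
Start: joints at [75.218, 39.483, -11.15, 89.685, 9.013, 51.709, -12.324], TCP at [0.18, -0.599, 0.258] pointing down, gripper open.
Joint ranges: [-172.22, 172.22], [-26.19, 119.32], [-84.43, 86.54], [7.71, 146.69], [-57.33, 237.33], [2.42, 119.75], [-152.13, 152.13]. Speed limits (degrees/s): [147.25, 147.25, 180, 180, 180, 180, 180].

### API

Orientations are given as a 3x3 rotation matrix whose columns are the frame's x, y, z axes.
In Python, from workcell import read_state, vision, ticket gives the robot as it stands.
- The arm moves only by the tool send_rows, never from a script. Its arguments are lists of equal length, an entry for each row: "gripper": the opening, from 0 (shut) to 1 (fully open); "translation": the shift along the tool's x, y, z in m, a list of three; "rotation": the turn, a rotation vector about the tool's x, y, z in degrees, a list of three. A call has 1 to 5 rows; each row shifts and turns the commanded pose from where the row before left it, along the tool's axes as they then stand; what a row does not reach is not made up. A row lasts 1/10 s, in which the tool goes at most 50 mm and 8.59 degrees, less where a joint would pass 70% of its speed; a pose out of reach is approached as far as the arm can. A call with a gripper value outside its range is refused whole. The fingers move at their own pace and stop on an object; the grip force is fixed at half the most. Time passes only in rows, so rows that do not move let the fingers close. It gives the time, the measured TCP pose, the force, the opening and the grip force at its end, in the units of the state.
- read_state(): the state, without advancing time (a new reading comes with each control period).
- vision.snapshot(name): name is "scene" or "top" or "wrist"; returns (picture, depth): 400x640x3 uint8, red, green, blue; 400x640 float32, m along the optical axis (not along the pixel's ray), 0 where there is no reading.
- vision.camera_params(name): a dict with "fovy" (degrees; the focal length in pixels is half the picture's height over the tangent of half this angle, whatever the lens; pixels are square), "cx", "cy" (the principal point, pixels), "k1" (the pictures are not rectified: a ray, as slopes to the right and down, at radius r is drawn at 1 + k1 r^2 times it, then the intrinsics apply), "R" (3x3) and "t" (3): a world point X has camera coordinates R X + t; the wrist camera has in their place "tool_from_camera" (4x4, takes a point from camera to tool coordinates, whose origin is the TCP and whose axes are the flange's). Camera axes: x right, y down, z forward; pixel columns grow to the right and rows downward; lengths in m; the calibration is good to about 2 mm. A picture is of the moment at which its call begins: read the wrist's pose just before it. camera_params takes no time and is no camera call.
- ticket.hand_in(): hands the job in; it is judged then, once.
The state is a dict: "time": time; "qpos": joint angles; "qd": joint speeds; "effort": joint torques, N m; "position": TCP position; "eef_rot": TCP orientation; "force": force on the tool from outside, world axes, zero at the start; "moment": the same for the moment, N m; "width": opening from 0.0 (shut) to 1.0 (fully open); "finger_force": force on a finger pad.
Only numpy, scipy, OpenCV 4.12 (cv2) and the standard library are available. Lean on these libraries where they do the work, as an engineer would, in place of code of your own. Each camera call takes 0.05 s, during which the arm holds its last target. There are 200 camera calls.

### The job

Three loose heel lifts lie unevenly in the stacking jig. Slide the jig's jaw up until it squeezes the whole stack snug against the fence, without crushing it, and leave it there; then take the tall-headed pin from the wooden rack and pass it through all three lifts into the bore of the bed, pressing it gently but fully home so that its head sits flat on the top lift. Let go, and leave the other pin, the spare lift and the things lying nearby where they are.

Things in the scene. Friction and masses are not known exactly. Their poses are not given: they have to be found in the camera images.
- jig: Aluminium tray of the stacking jig, fixed to the bench, x -135 to +90 mm, 126 mm wide over its cheeks (50 mm high). z up, x runs from the jaw to the fence. In it a steel block carries fence, rails and bore; it is locked anywhere from 0 to 16 mm along x and is NOT measured. Origin: at bench level, where the bore's axis would be at setting 0 (so the bore is at x = 0 to 16 mm, y = 0).
- block_mid (a point): A point of the jig's frame (x = 8 mm, y = 0, z = 30 mm: middle of the bore's possible places, jig axes; not moving with the block). Block top: 30 mm above the bench. Fence face (unpressed) 40 mm beyond the bore's axis, fence top 54 mm and rail tops 50 mm above the bench, rails 2 mm clear of the lifts. A lift flat on the fence has its hole over the bore.
- plug (a point): Same point 12 mm lower. In the bore (11.4 mm wide, through the 30 mm block) sits a brass knock-out plug, its top 8 to 15 mm below the mouth, which moves only when pushed down with about 7 N: the pin's nose must push it 3 to 10 mm down, so the pin does not fall home by itself.
- fence (a joint): How far the sprung fence plate (dark, 62 mm wide, at the block's +x end) is pressed back, m: 0 when free, stiffness 8 N per mm, stop at 4 mm. Snug is over 0.4 mm (3 N) as the jaw squeezes; over 1.9 mm (15 N) the lifts are crushed. It relaxes to at most 0.4 mm once the jaw is let go.
- jaw (a joint): Position of the jig's sliding jaw in m, growing towards the fence (jig +x). Travel 0 to 50 mm; starts at 0 to 3 mm. Slides with about 3 N of friction and stays where it is left. Touches the squared stack somewhere from 23 to 39 mm, by the block's setting: feel for it. Its face is 50 mm wide and spans 32 to 57 mm above the bench.
- jaw_knob (a point): Top centre of the jaw's upright black handle, H-shaped from above, 45 to 85 mm above the bench: a web 14 mm thick (y) to grip from above, between two cross flanges 36 mm wide (y) and 28 mm apart (x +-14 mm). It is at x = -88 mm + jaw travel, y = 0 in the jig's frame, 43 mm behind the jaw's face. Jig axes.
- lift_low: Lowest heel lift of the stack: dark brown rigid D-shaped plate, 9 mm thick, 60 mm wide (y); straight edge at x = -22 mm, rounded edge reaching to x = +40 mm. One hole of 12 mm. Origin: on the hole's axis, at its underside; z up. Starts 30 mm above the bench in the jig, 1 to 34 mm short of the fence.
- lift_mid: Middle heel lift of the stack: dark brown rigid D-shaped plate, 9 mm thick, 60 mm wide (y); straight edge at x = -22 mm, rounded edge reaching to x = +40 mm. One hole of 12 mm. Origin: on the hole's axis, at its underside; z up. Starts 39 mm above the bench in the jig, 1 to 34 mm short of the fence.
- lift_top: Top heel lift of the stack: dark brown rigid D-shaped plate, 9 mm thick, 60 mm wide (y); straight edge at x = -22 mm, rounded edge reaching to x = +40 mm. One hole of 12 mm. Origin: on the hole's axis, at its underside; z up. Starts 48 mm above the bench in the jig, 1 to 34 mm short of the fence.
- pin: The steel pin to use: shank 10 mm in diameter, 45 mm long, its lowest 12 mm a cone down to a 4 mm tip; above it a plain round head 22 mm in diameter, 26 mm tall. Origin: centre of the tip; z towards the head. Starts upright in the rack, head resting on the rack's top, tip 7 mm above the bench. When home in the jig its tip is 12 mm above the bench (head from 57 to 83 mm). 80 g.
- short_pin: Other steel pin, not to be used: shank 30 mm, flat wide head 34 mm in diameter and 8 mm tall. Origin: centre of the tip.
- rack: Fixed wooden pin block 60 mm (x) by 150 mm (y), 52 mm high, with two 11.4 mm holes at y = +-42 mm; either pin may be in either hole. Origin: centre of the underside.
- spare_lift: A heel lift like the others lying on the bench, to be left. Origin: hole axis at the underside.
- glue_jar: Amber jar with yellow lid, 72 mm wide, 95 mm high, to be left. Origin: centre of the underside.
- awl: Awl-like tool 170 mm long lying on the bench, to be left.
- brush: Brush 200 mm long lying on the bench, to be left.
Things that resemble listed ones, but are neither listed nor needed, are in the scene too. What is shaped like the lift_top but blue or orange is not meant.

How it is judged:
By the outcome, as a careful person would: the job done as asked, in the order asked, and still so for the second after the job is handed in, with the robot touching nothing.
It also fails if it takes over 67 s, if anything falls off the work surface, if the arm or the gripper's body presses on something with over 40 N, if the wrist force passes 120 N, or if a joint passes its speed limit or range.

## Working session

There is one attempt and no reset: what is moved stays moved. The work goes in short steps, Python scripts to look and compute and a tool call to move; the robot and the scene stay as the last step left them, time stands still between calls to the robot, and variables do not carry over. Pictures are saved under pics/ and viewed, at most 10 in all, crops included, and the job is handed in when it is done.

Besides the shell and the picture viewer there is one more tool, called after "Request:" by a JSON object that holds its "name" and its "arguments". send_rows: Moves the arm, as the interface text tells. Its arguments: {"type":"object","properties":{"gripper":{"type":"array","items":{"type":"number"}},"translation":{"type":"array","items":{"type":"array","items":{"type":"number"}}},"rotation":{"type":"array","items":{"type":"array","items":{"type":"number"}}}},"required":["gripper","translation","rotation"]}

```bash
ls; mkdir -p pics; cat > h.py <<'E'
import numpy as np, cv2
from workcell import read_state, vision, ticket
def K(p): 
    f=200/np.tan(np.radians(p["fovy"])/2); return f
def pose(name,p,s=None):
    # world_from_camera
    if "R" in p:
        R=np.array(p["R"]);t=np.array(p["t"]); return R.T,-R.T@t
    T=np.array(p["tool_from_camera"]); R=np.array(s["eef_rot"]).reshape(3,3)
    return R@T[:3,:3], R@T[:3,3]+np.array(s["position"])
def ray(p,u,v):
    f=K(p); d=np.array([(u-p["cx"])/f,(v-p["cy"])/f]); x=d.copy()
    for _ in range(20): x=d/(1+p["k1"]*(x@x))
    return np.array([x[0],x[1],1.])
def atz(name,u,v,z,s=None):
    p=vision.camera_params(name);R,o=pose(name,p,s); d=R@ray(p,u,v); return o+d*(z-o[2])/d[2]
def atd(name,u,v,dep,s=None):
    p=vision.camera_params(name);R,o=pose(name,p,s); return o+R@ray(p,u,v)*dep
def snap(name,fn):
    s=read_state(); im,d=vision.snapshot(name); np.savez("pics/"+fn+".npz",im=im,d=d,pos=s["position"],rot=s["eef_rot"])
    cv2.imwrite("pics/"+fn+".png",im[:,:,::-1]); return s,im,d
E
python3 - <<'E'
from h import *
for n in ("top","scene","wrist"):
    snap(n,n+"0"); p=vision.camera_params(n); print(n,{k:np.round(v,4).tolist() for k,v in p.items()})
s=read_state(); print(s)
a=cv2.imread("pics/top0.png"); b=cv2.imread("pics/scene0.png")
cv2.imwrite("pics/both.png",cv2.resize(np.vstack([a,b]),(480*2*5//6,600)) if 0 else a)
E
```

```text
pics
top {'fovy': 44.521, 'cx': 321.0505, 'cy': 187.7392, 'k1': 0.0139, 'R': [[0.1026, -0.9947, 0.0023], [-0.9745, -0.101, -0.2004], [0.1995, 0.0183, -0.9797]], 't': [-0.0402, 0.5538, 1.0963]}
scene {'fovy': 57.9997, 'cx': 316.4714, 'cy': 201.4771, 'k1': -0.0524, 'R': [[-0.3306, 0.9438, -0.0021], [0.7838, 0.2733, -0.5576], [-0.5257, -0.186, -0.8301]], 't': [0.1817, -0.3931, 1.2001]}
wrist {'fovy': 59.3308, 'cx': 322.0121, 'cy': 202.9423, 'k1': 0.0142, 'tool_from_camera': [[0.0002, -0.9477, -0.3192, 0.0836], [1.0, 0.0003, -0.0002, 0.0004], [0.0003, -0.3192, 0.9477, -0.1268], [0.0, 0.0, 0.0, 1.0]]}
{'time': 0.15, 'qpos': array([ 75.21625484,  39.52209237, -11.14664343,  89.72772007,
         9.01093416,  51.70900461, -12.32691013]), 'qd': array([ 0.0114895 , -0.07723762, -0.08034291, -0.23240903, -0.02440735,
        0.00748208, -0.05590826]), 'effort': array([-1.77006990e-03, -5.27859128e+01, -1.26889676e+00, -1.53585076e+01,
       -5.26172924e-02,  3.89575231e-03,  1.32261575e-04]), 'position': array([ 0.17967563, -0.59817141,  0.25711138]), 'eef_rot': array([[ 9.57717965e-01,  2.87708360e-01, -4.46516053e-04],
       [ 2.87708700e-01, -9.57717122e-01,  1.27203223e-03],
       [-6.16617632e-05, -1.34671467e-03, -9.99999091e-01]]), 'force': array([ 0.10983533,  0.35773866, -0.34867087]), 'moment': array([ 0.02652648,  0.01018346, -0.01022373]), 'finger_force': 0.0, 'width': 0.9988935639698898}
```

View pics/top0.png

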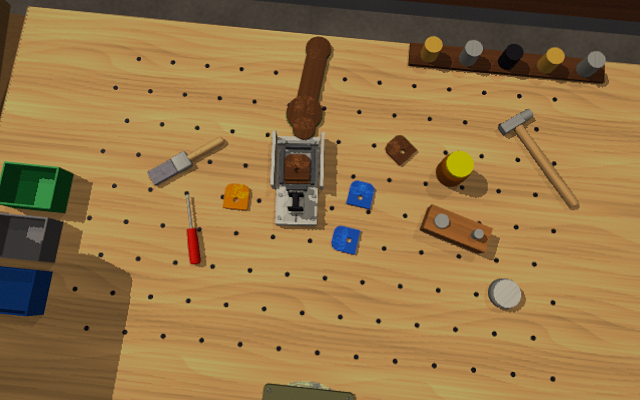

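View pics/scene0.png

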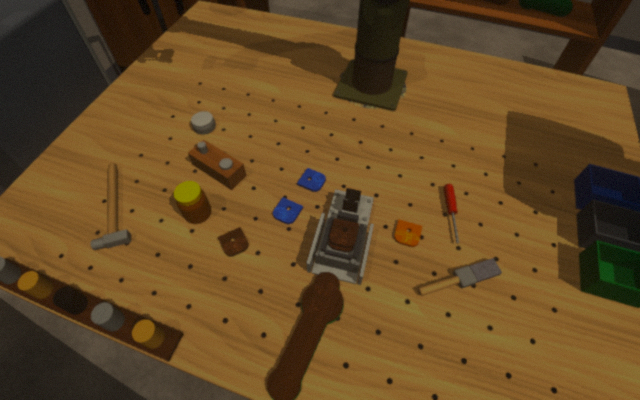

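The top view shows the jig near (298,180), with its knob near (296,202) and the fence at the top. The rack is at (457,229), with a wide head near (442,221) and a narrower one near (478,234). I'll enlarge both regions in both cameras.

```bash
python3 - <<'E'
from h import *
a=cv2.imread("pics/top0.png"); b=cv2.imread("pics/scene0.png")
def c(im,x,y,w,h,k=5): return cv2.resize(im[y:y+h,x:x+w],None,fx=k,fy=k,interpolation=cv2.INTER_CUBIC)
top=np.hstack([c(a,260,125,80,60*2,5),c(a,415,195,80,120,5)])
cv2.imwrite("pics/ctop.png",top)
sc=np.hstack([c(b,305,180,80,120,5),c(b,180,130,80,120,5)])
cv2.imwrite("pics/cscene.png",sc)
E
```

```text
(no output)
```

View pics/ctop.png

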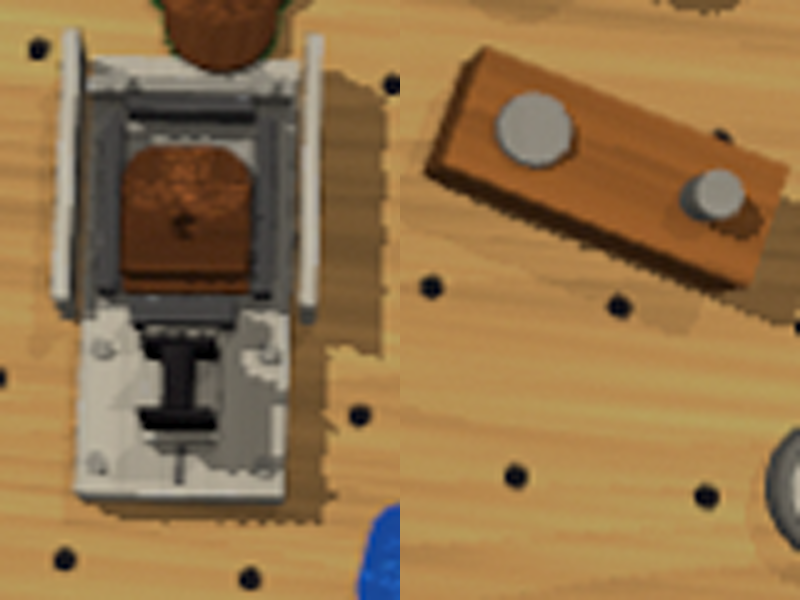

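View pics/cscene.png

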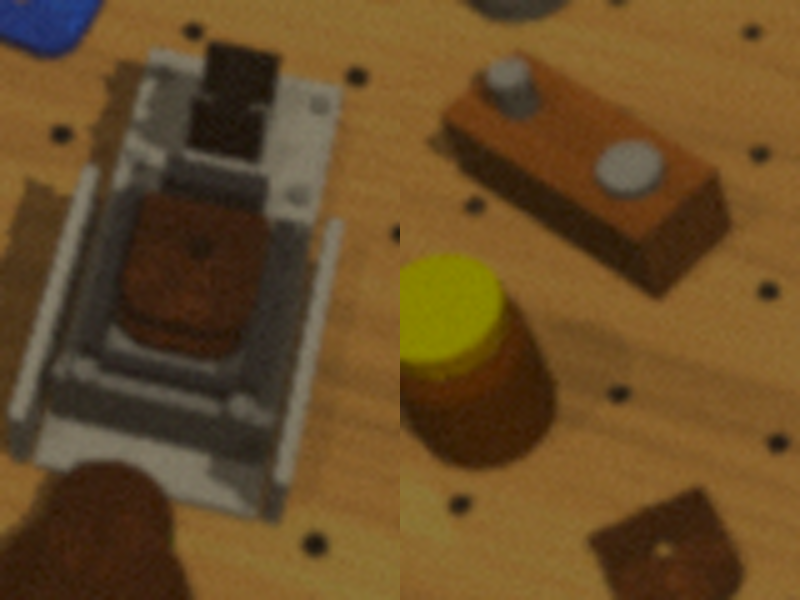

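Crop positions converted to full-image pixels:
- **Top camera:** knob H centre (295.6,201.4); flanges at v≈194 and 208.6. Tall pin head centre (479,233.8), wide head (441.8,221).
- **Scene camera:** tall head (201.6,145.2), wide head (226,163.6). The cheeks give the jig's heading.

Next I triangulate.

```bash
cat >> h.py <<'E'
def tri(obs):
    A=np.zeros((3,3));b=np.zeros(3);L=[]
    for n,u,v,s in obs:
        p=vision.camera_params(n);R,o=pose(n,p,s);d=R@ray(p,u,v);d/=np.linalg.norm(d);P=np.eye(3)-np.outer(d,d);A+=P;b+=P@o;L.append((o,d))
    X=np.linalg.solve(A,b); return X,[np.linalg.norm((np.eye(3)-np.outer(d,d))@(X-o)) for o,d in L]
E
python3 - <<'E'
from h import *
np.set_printoptions(precision=4,suppress=True)
T=lambda x,y,ox=260,oy=125:(ox+x/5-.4,oy+y/5-.4)
S=lambda x,y,ox=305,oy=180:(ox+x/5-.4,oy+y/5-.4)
print("pin",tri([("top",*T(720,194,415-80),None),("scene",*S(508,76,180-80,130),None)]) if 0 else tri([("top",*T(320,194,415,195),None),("scene",*S(108,76,180,130),None)]))
print("wide",tri([("top",*T(135,129,415,195),None),("scene",*S(230,167,180,130),None)]))
print("knob top z.085",atz("top",*T(178,382),.085))
d=np.load("pics/top0.npz")["d"]; u,v=T(178,382); print("depth knob",atd("top",u,v,d[int(round(v)),int(round(u))]))
u,v=T(320,194,415,195);print("depth pin",atd("top",u,v,d[int(round(v)),int(round(u))]))
for nm,a,b in (("Lcheek",(72,32),(62,300)),("Rcheek",(316,37),(308,318))):
    A=atz("top",*T(*a),.05);B=atz("top",*T(*b),.05);w=A-B;print(nm,A,B,np.linalg.norm(w),np.degrees(np.arctan2(w[1],w[0])))
for a,b in (((140,343),(218,350)),((140,410),(216,416))):
    A=atz("top",*T(*a),.085);B=atz("top",*T(*b),.085);w=A-B;print("flange",A,B,np.linalg.norm(w),np.degrees(np.arctan2(w[1],w[0]))-90)
A=atz("top",*T(75,495),.0);B=atz("top",*T(283,497),.0);w=A-B;print("rear",A,B,np.linalg.norm(w),np.degrees(np.arctan2(w[1],w[0]))-90)
print("hole top",atz("top",*T(183,228),.057))
E
```

```text
pin (array([ 0.4823, -0.3499,  0.0719]), [np.float64(0.0017742787752738113), np.float64(0.001774278775273805)])
wide (array([ 0.5061, -0.2684,  0.0554]), [np.float64(0.0017739894582945604), np.float64(0.001773989458294458)])
knob top z.085 [0.5122 0.072  0.085 ]
depth knob [0.5121 0.072  0.0858]
depth pin [ 0.4824 -0.35    0.0768]
Lcheek [0.6843 0.1451 0.05  ] [0.5518 0.1337 0.05  ] 0.13300715938303231 4.940844861495247
Rcheek [0.694 0.027 0.05 ] [0.5551 0.0166 0.05  ] 0.13927959870005813 4.287544521797172
flange [0.5285 0.0914 0.085 ] [0.5289 0.0555 0.085 ] 0.035928236516558826 0.6965949484303167
flange [0.4976 0.0878 0.085 ] [0.4984 0.053  0.085 ] 0.034775795030134476 1.3402480464920643
rear [0.4659 0.1215 0.    ] [0.4754 0.0205 0.    ] 0.10142857664243991 5.345874884847689
hole top [0.591 0.08  0.057]
```

The tall pin is at about (0.482, -0.350) with its head top at 0.077. The knob is at (0.512, 0.072, 0.085) and the jig's heading is about 4.7°. I'll move over the pin first.

Request:
{"name": "send_rows", "arguments": {"gripper": [1, 1, 1, 1, 1], "translation": [[0.034, -0.016, 0], [0.034, -0.016, 0], [0.034, -0.016, 0], [0.034, -0.016, 0], [0.034, -0.016, 0]], "rotation": [[0, 0, 0], [0, 0, 0], [0, 0, 0], [0, 0, 0], [0, 0, 0]]}}

```text
time: 0.65
position: [0.3205, -0.4718, 0.2576]
eef_rot: [[0.958, 0.288, -0.0], [0.288, -0.958, 0.0], [-0.0, -0.0, -1.0]]
force: [0.6, -0.6, 0.9]
width: 0.998
finger_force: 0.0
```

Request:
{"name": "send_rows", "arguments": {"gripper": [1, 1, 1, 1, 1], "translation": [[0.034, -0.016, 0], [0.034, -0.016, 0], [0.034, -0.016, 0], [0.034, -0.016, 0], [0, 0, 0]], "rotation": [[0, 0, 0], [0, 0, 0], [0, 0, 0], [0, 0, 0], [0, 0, 6]]}}

```text
time: 1.15
position: [0.4368, -0.3669, 0.2576]
eef_rot: [[0.981, 0.194, 0.004], [0.194, -0.981, 0.004], [0.005, -0.003, -1.0]]
force: [0.2, 0.1, -0.4]
width: 1.005
finger_force: 0.0
```

Request:
{"name": "send_rows", "arguments": {"gripper": [1, 1, 1], "translation": [[0, 0, 0], [0, 0, 0], [0, 0, 0]], "rotation": [[0, 0, 6], [0, 0, 0], [0, 0, 0]]}}

```text
time: 1.45
position: [0.4312, -0.3727, 0.2576]
eef_rot: [[0.996, 0.084, -0.0], [0.084, -0.996, -0.0], [-0.0, 0.0, -1.0]]
force: [1.2, 0.0, 0.3]
width: 1.0
finger_force: 0.0
```

```bash
python3 - <<'E'
from h import *
np.set_printoptions(precision=4,suppress=True)
s,im,d=snap("wrist","w1"); print(s["time"],s["position"],s["eef_rot"].reshape(3,3),s["qpos"])
E
```

```text
1.45 [ 0.4312 -0.3727  0.2576] [[ 0.9964  0.0845 -0.0004]
 [ 0.0845 -0.9964 -0.0001]
 [-0.0004  0.     -1.    ]] [ 39.6132  35.1085  -5.7185  99.6005   4.6295  45.5377 -53.4716]
```

View pics/w1.png

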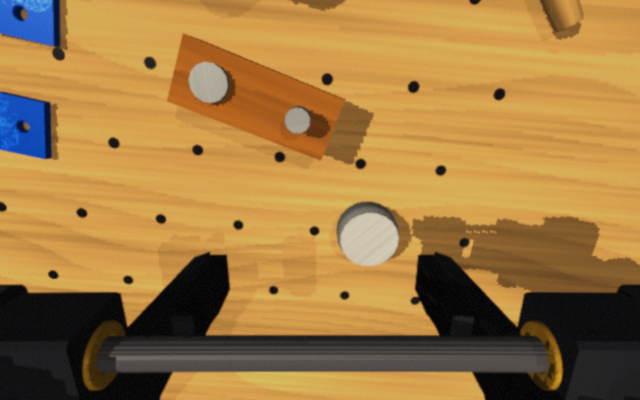

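The wrist view shows the tall head at (297,120), the wide head at (208,82) and a white disc at (368,234). Nothing blocks the rack, so I'll go on to the knob.

Request:
{"name": "send_rows", "arguments": {"gripper": [1, 1, 1, 1, 1], "translation": [[0.0118, -0.0437, 0.006], [0.0118, -0.0437, 0.006], [0.0118, -0.0437, 0.006], [0.0118, -0.0437, 0.006], [0.0118, -0.0437, 0.006]], "rotation": [[0, 0, 0], [0, 0, 0], [0, 0, 0], [0, 0, 0], [0, 0, 0]]}}

```text
time: 2.0
position: [0.4724, -0.1487, 0.2276]
eef_rot: [[0.997, 0.083, 0.001], [0.083, -0.997, 0.0], [0.001, -0.0, -1.0]]
force: [0.8, -0.0, 0.1]
width: 1.004
finger_force: 0.0
```

Request:
{"name": "send_rows", "arguments": {"gripper": [1, 1, 1, 1, 1], "translation": [[0.0118, -0.0437, 0.006], [0.0118, -0.0437, 0.006], [0.0118, -0.0437, 0.006], [0.0118, -0.0437, 0.006], [0.0118, -0.0437, 0.006]], "rotation": [[0, 0, 0], [0, 0, 0], [0, 0, 0], [0, 0, 0], [0, 0, 0]]}}

```text
time: 2.5
position: [0.5134, 0.0741, 0.1975]
eef_rot: [[0.997, 0.083, 0.0], [0.083, -0.997, 0.0], [0.0, -0.0, -1.0]]
force: [0.9, -0.9, -0.2]
width: 0.997
finger_force: 0.0
```

Request:
{"name": "send_rows", "arguments": {"gripper": [0.6, 0.6, 0.6, 0.6], "translation": [[0, 0, 0], [0, 0, 0], [0, 0, 0], [0, 0, 0]], "rotation": [[0, 0, 0], [0, 0, 0], [0, 0, 0], [0, 0, 0]]}}

```text
time: 2.9
position: [0.513, 0.0705, 0.1979]
eef_rot: [[0.997, 0.079, -0.0], [0.079, -0.997, -0.001], [-0.0, 0.001, -1.0]]
force: [0.6, 0.9, 0.1]
width: 0.661
finger_force: 0.0
```

```bash
python3 - <<'E'
from h import *
np.set_printoptions(precision=4,suppress=True)
z=np.load("pics/w1.npz");print("pin",atz("wrist",297,120,.078,dict(position=z["pos"],eef_rot=z["rot"])),atz("wrist",208,82,.06,dict(position=z["pos"],eef_rot=z["rot"])))
s,im,d=snap("wrist","w2"); print(s["time"],s["position"],s["eef_rot"].reshape(3,3),s["qpos"],s["force"],s["width"])
cv2.imwrite("pics/w2b.png",cv2.resize(im[:,140:500,::-1],None,fx=1.5,fy=1.5,interpolation=cv2.INTER_CUBIC))
E
```

```text
pin [ 0.4842 -0.347   0.078 ] [ 0.508  -0.2667  0.06  ]
2.9 [0.513  0.0705 0.1979] [[ 0.9968  0.0794 -0.    ]
 [ 0.0794 -0.9968 -0.0009]
 [-0.0001  0.0009 -1.    ]] [-12.6828  36.6068  -0.4411 111.935    0.6032  31.4736 -98.9956] [0.6249 0.8707 0.1122] 0.6614893495155999
```

View pics/w2b.png

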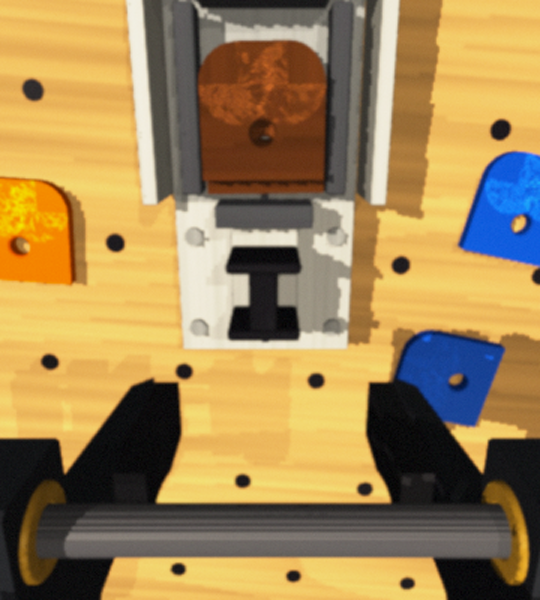

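This wrist view, in full-image pixels, shows the knob H around (316,195) and the top lift's hole at about (315,88). The jaw plate is at (316,143). I'll use the depth image to outline the knob top, cheeks and fence precisely.

```bash
cat >> h.py <<'E'
def cloud(fn,name="wrist"):
    z=np.load("pics/"+fn+".npz");p=vision.camera_params(name);s=dict(position=z["pos"],eef_rot=z["rot"]);R,o=pose(name,p,s);f=K(p)
    v,u=np.mgrid[:400,:640]; uv=np.stack([u.ravel(),v.ravel()],1).astype(np.float64)[:,None]
    n=cv2.undistortPoints(uv,np.array([[f,0,p["cx"]],[0,f,p["cy"]],[0,0,1]]),np.array([p["k1"],0,0,0]))[:,0]
    X=np.c_[n,np.ones(len(n))]*z["d"].reshape(-1,1); return (X@R.T+o).reshape(400,640,3),z["im"],z["d"]
E
python3 - <<'E'
from h import *
np.set_printoptions(precision=4,suppress=True)
P,im,d=cloud("w2")
roi=np.zeros((400,640),bool); roi[150:240,280:350]=1
k=P[roi&(d>0)&(P[...,2]>.079)&(P[...,2]<.092)]
print("knobtop",len(k),np.median(k[:,2]),cv2.minAreaRect(k[:,:2].astype(np.float32)*1000))
web=k[np.abs(k[:,0]-k[:,0].mean())<.008]; print("web y",web[:,1].min(),web[:,1].max(),"x",k[:,0].min(),k[:,0].max())
# cheeks
c=(d>0)&(np.abs(P[...,2]-.05)<.004)
hole=P[88,315]; print("around hole z", np.median(P[70:80,300:330,2]), atz("wrist",140+262/1.5,132/1.5,.057,read_state()))
for nm,a,b in (("L",(131,5),(147,200)),("R",(396,5),(380,200))):
    A=atz("wrist",140+a[0]/1.5,a[1]/1.5,.05,read_state());B=atz("wrist",140+b[0]/1.5,b[1]/1.5,.05,read_state());w=A-B;print(nm,A,B,np.degrees(np.arctan2(w[1],w[0])))
for u in (295,316,337):
    print([(v,P[v,u].round(4).tolist()) for v in range(0,30,3)])
E
```

```text
knobtop 1613 0.08436992560562909 ((516.870849609375, 75.12458801269531), (39.981666564941406, 35.79828643798828), 4.9437456130981445)
web y 0.06777760678563682 0.08261441476066549 x 0.4956804998464204 0.5378461491893481
around hole z 0.0567654061708939 [0.5937 0.0821 0.057 ]
L [0.6438 0.1463 0.05  ] [0.5557 0.1389 0.05  ] 4.809983381119915
R [0.6536 0.0248 0.05  ] [0.5652 0.0192 0.05  ] 3.6547566618453877
[(0, [0.6503, 0.0999, 0.0466]), (3, [0.6494, 0.1003, 0.0414]), (6, [0.6497, 0.1011, 0.0296]), (9, [0.6477, 0.101, 0.0296]), (12, [0.6457, 0.1009, 0.0295]), (15, [0.6438, 0.1008, 0.0292]), (18, [0.6417, 0.1007, 0.0297]), (21, [0.6398, 0.1006, 0.0294]), (24, [0.6376, 0.1004, 0.0305]), (27, [0.6356, 0.1003, 0.0303])]
[(0, [0.6512, 0.0853, 0.0477]), (3, [0.6508, 0.0854, 0.0406]), (6, [0.6509, 0.0856, 0.03]), (9, [0.6491, 0.0855, 0.029]), (12, [0.6469, 0.0853, 0.0302]), (15, [0.645, 0.0851, 0.0298]), (18, [0.6431, 0.085, 0.0289]), (21, [0.641, 0.0848, 0.03]), (24, [0.6388, 0.0847, 0.0307]), (27, [0.6358, 0.0843, 0.0384])]
[(0, [0.6521, 0.0708, 0.049]), (3, [0.652, 0.0705, 0.0406]), (6, [0.6518, 0.0701, 0.0316]), (9, [0.6501, 0.0699, 0.0304]), (12, [0.6483, 0.0697, 0.0295]), (15, [0.6461, 0.0695, 0.0307]), (18, [0.644, 0.0693, 0.0313]), (21, [0.6422, 0.0691, 0.0303]), (24, [0.6401, 0.0689, 0.0305]), (27, [0.6368, 0.069, 0.0397])]
```

The knob centre is at (0.517, 0.075), measured close up. The fence face is near 0.656 along the jig axis, so about 29 mm of jaw travel is expected. I'll descend onto the web.

Request:
{"name": "send_rows", "arguments": {"gripper": [0.5, 0.5, 0.5, 0.5, 0.5], "translation": [[0.0043, -0.0043, 0.03], [0, 0, 0.035], [0, 0, 0.018], [0, 0, 0], [0, 0, 0]], "rotation": [[0, 0, 0], [0, 0, 0], [0, 0, 0], [0, 0, 0], [0, 0, 0]]}}

```text
time: 3.45
position: [0.5172, 0.0764, 0.1151]
eef_rot: [[0.997, 0.081, 0.0], [0.081, -0.997, -0.0], [0.0, 0.0, -1.0]]
force: [0.3, 0.6, -0.3]
width: 0.502
finger_force: 0.0
```

```bash
python3 - <<'E'
from h import *
np.set_printoptions(precision=4,suppress=True)
snap("wrist","w3"); P,im,d=cloud("w3"); s=read_state()
k=P[(d>0)&(P[...,2]>.081)&(P[...,2]<.089)&(np.abs(P[...,0]-.517)<.03)&(np.abs(P[...,1]-.075)<.022)]
print(s["position"],s["eef_rot"][0],len(k),np.median(k[:,2]),cv2.minAreaRect(k[:,:2].astype(np.float32)*1000))
E
```

```text
[0.5177 0.0766 0.1156] [0.9967 0.0812 0.0015] 3088 0.0845056308339262 ((516.5884399414062, 75.2585220336914), (41.09675216674805, 36.00516891479492), 4.788322925567627)
```

Request:
{"name": "send_rows", "arguments": {"gripper": [0.5, 0.5, 0.5, 0, 0], "translation": [[-0.001, 0.0013, 0.02], [0, 0, 0.021], [0, 0, 0], [0, 0, 0], [0, 0, 0]], "rotation": [[0, 0, 0], [0, 0, 0], [0, 0, 0], [0, 0, 0], [0, 0, 0]]}}

```text
time: 4.0
position: [0.5171, 0.0759, 0.0751]
eef_rot: [[0.997, 0.082, 0.002], [0.082, -0.997, 0.0], [0.002, -0.0, -1.0]]
force: [-0.6, -0.2, 0.4]
width: 0.339
finger_force: 0.0
```

Request:
{"name": "send_rows", "arguments": {"gripper": [0, 0, 0, 0, 0], "translation": [[0, 0, 0], [0, 0, 0], [0, 0, 0], [0, 0, 0], [0, 0, 0]], "rotation": [[0, 0, 0], [0, 0, 0], [0, 0, 0], [0, 0, 0], [0, 0, 0]]}}

```text
time: 4.5
position: [0.5166, 0.0756, 0.0745]
eef_rot: [[0.997, 0.082, 0.001], [0.082, -0.997, -0.0], [0.001, 0.0, -1.0]]
force: [0.5, -0.7, 5.8]
width: 0.156
finger_force: 30.0
```

The web is gripped. I'll slide the jaw forward, quickly at first and then slowly.

Request:
{"name": "send_rows", "arguments": {"gripper": [0, 0, 0, 0, 0], "translation": [[0.003, 0, 0], [0.003, 0, 0], [0.003, 0, 0], [0.003, 0, 0], [0.003, 0, 0]], "rotation": [[0, 0, 0], [0, 0, 0], [0, 0, 0], [0, 0, 0], [0, 0, 0]]}}

```text
time: 5.0
position: [0.5296, 0.0766, 0.0744]
eef_rot: [[0.997, 0.082, -0.003], [0.082, -0.997, -0.001], [-0.003, 0.001, -1.0]]
force: [-4.3, -0.2, 10.3]
width: 0.157
finger_force: 30.0
```

Request:
{"name": "send_rows", "arguments": {"gripper": [0, 0, 0, 0], "translation": [[0.002, 0, 0], [0.002, 0, 0], [0, 0, 0], [0, 0, 0]], "rotation": [[0, 0, 0], [0, 0, 0], [0, 0, 0], [0, 0, 0]]}}

```text
time: 5.4
position: [0.534, 0.077, 0.0745]
eef_rot: [[0.997, 0.082, -0.002], [0.082, -0.997, -0.001], [-0.002, 0.001, -1.0]]
force: [-3.3, -1.0, 9.4]
width: 0.159
finger_force: 30.0
```

Request:
{"name": "send_rows", "arguments": {"gripper": [0, 0, 0, 0], "translation": [[0.001, 0, 0], [0.001, 0, 0], [0, 0, 0], [0, 0, 0]], "rotation": [[0, 0, 0], [0, 0, 0], [0, 0, 0], [0, 0, 0]]}}

```text
time: 5.8
position: [0.5357, 0.0771, 0.0744]
eef_rot: [[0.997, 0.082, -0.002], [0.082, -0.997, -0.001], [-0.002, 0.001, -1.0]]
force: [-2.8, -0.4, 10.1]
width: 0.154
finger_force: 30.0
```

Request:
{"name": "send_rows", "arguments": {"gripper": [0, 0, 0, 0, 0], "translation": [[0.001, 0, 0], [0.001, 0, 0], [0.001, 0, 0], [0.001, 0, 0], [0.001, 0, 0]], "rotation": [[0, 0, 0], [0, 0, 0], [0, 0, 0], [0, 0, 0], [0, 0, 0]]}}

```text
time: 6.3
position: [0.5402, 0.0775, 0.0744]
eef_rot: [[0.997, 0.082, -0.003], [0.082, -0.997, -0.001], [-0.004, 0.001, -1.0]]
force: [-5.0, -0.8, 10.6]
width: 0.157
finger_force: 30.0
```

Request:
{"name": "send_rows", "arguments": {"gripper": [0, 0, 0], "translation": [[0.001, 0, 0], [0.001, 0, 0], [0, 0, 0]], "rotation": [[0, 0, 0], [0, 0, 0], [0, 0, 0]]}}

```text
time: 6.6
position: [0.5424, 0.0777, 0.0745]
eef_rot: [[0.997, 0.082, -0.003], [0.082, -0.997, -0.001], [-0.003, 0.001, -1.0]]
force: [-4.0, -1.4, 9.8]
width: 0.159
finger_force: 30.0
```

Request:
{"name": "send_rows", "arguments": {"gripper": [0, 0, 0], "translation": [[0.0005, 0, 0], [0.0005, 0, 0], [0, 0, 0]], "rotation": [[0, 0, 0], [0, 0, 0], [0, 0, 0]]}}

```text
time: 6.9
position: [0.5432, 0.0777, 0.0744]
eef_rot: [[0.997, 0.082, -0.003], [0.082, -0.997, -0.001], [-0.003, 0.001, -1.0]]
force: [-3.7, -1.5, 10.4]
width: 0.159
finger_force: 30.0
```

Request:
{"name": "send_rows", "arguments": {"gripper": [0, 0, 0], "translation": [[0.0005, 0, 0], [0.0005, 0, 0], [0, 0, 0]], "rotation": [[0, 0, 0], [0, 0, 0], [0, 0, 0]]}}

```text
time: 7.2
position: [0.5442, 0.0778, 0.0744]
eef_rot: [[0.997, 0.082, -0.003], [0.082, -0.997, -0.001], [-0.003, 0.001, -1.0]]
force: [-3.8, -1.8, 9.7]
width: 0.156
finger_force: 30.0
```

Request:
{"name": "send_rows", "arguments": {"gripper": [0, 0, 0], "translation": [[0.0005, 0, 0], [0.0005, 0, 0], [0, 0, 0]], "rotation": [[0, 0, 0], [0, 0, 0], [0, 0, 0]]}}

```text
time: 7.5
position: [0.5452, 0.0778, 0.0745]
eef_rot: [[0.997, 0.082, -0.003], [0.082, -0.997, -0.001], [-0.003, 0.001, -1.0]]
force: [-4.6, -1.0, 10.4]
width: 0.154
finger_force: 30.0
```

Request:
{"name": "send_rows", "arguments": {"gripper": [0, 0, 0], "translation": [[0.0005, 0, 0], [0, 0, 0], [0, 0, 0]], "rotation": [[0, 0, 0], [0, 0, 0], [0, 0, 0]]}}

```text
time: 7.8
position: [0.5456, 0.0779, 0.0744]
eef_rot: [[0.997, 0.082, -0.003], [0.082, -0.997, -0.001], [-0.004, 0.001, -1.0]]
force: [-4.7, -1.1, 10.7]
width: 0.155
finger_force: 30.0
```

Request:
{"name": "send_rows", "arguments": {"gripper": [0, 0, 0], "translation": [[0.0005, 0, 0], [0, 0, 0], [0, 0, 0]], "rotation": [[0, 0, 0], [0, 0, 0], [0, 0, 0]]}}

```text
time: 8.1
position: [0.5461, 0.0779, 0.0744]
eef_rot: [[0.997, 0.082, -0.003], [0.082, -0.997, -0.001], [-0.004, 0.001, -1.0]]
force: [-4.3, -0.7, 10.5]
width: 0.157
finger_force: 30.0
```

Request:
{"name": "send_rows", "arguments": {"gripper": [0, 0, 0], "translation": [[0.0005, 0, 0], [0, 0, 0], [0, 0, 0]], "rotation": [[0, 0, 0], [0, 0, 0], [0, 0, 0]]}}

```text
time: 8.4
position: [0.5465, 0.078, 0.0745]
eef_rot: [[0.997, 0.082, -0.004], [0.082, -0.997, -0.001], [-0.004, 0.001, -1.0]]
force: [-4.8, -1.4, 10.3]
width: 0.158
finger_force: 30.0
```

Request:
{"name": "send_rows", "arguments": {"gripper": [0, 0, 0], "translation": [[0.0005, 0, 0], [0, 0, 0], [0, 0, 0]], "rotation": [[0, 0, 0], [0, 0, 0], [0, 0, 0]]}}

```text
time: 8.7
position: [0.5467, 0.078, 0.0745]
eef_rot: [[0.997, 0.082, -0.004], [0.082, -0.997, -0.001], [-0.004, 0.001, -1.0]]
force: [-6.2, -1.7, 11.2]
width: 0.158
finger_force: 30.0
```

```bash
python3 - <<'E'
from h import *
np.set_printoptions(precision=4,suppress=True)
s,im,d=snap("wrist","w4"); print(s["force"],s["position"])
s,im2,d=snap("top","t4")
P,_,d=cloud("w4")
cv2.imwrite("pics/w4b.png",np.hstack([cv2.resize(im[0:300,170:470,::-1],(500,500)),cv2.resize(im2[125:205,276:324,::-1],(300,500),interpolation=cv2.INTER_CUBIC)]))
E
```

```text
[-6.1998 -1.6757 11.198 ] [0.5467 0.078  0.0745]
```

View pics/w4b.png

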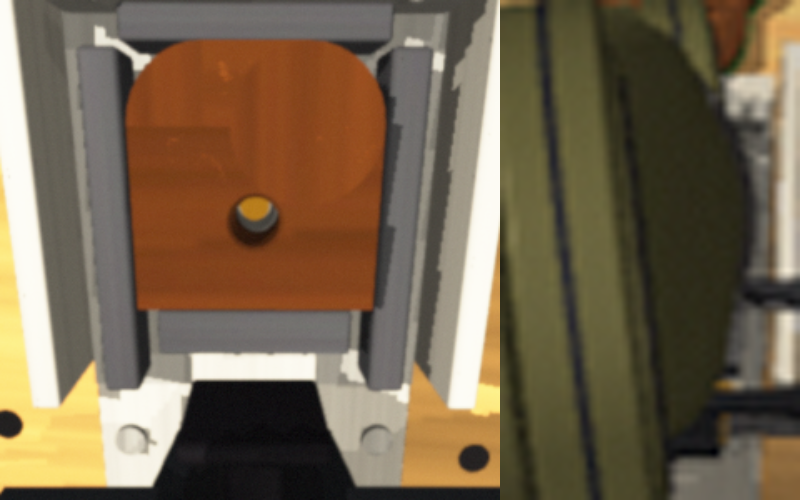

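The stack is squared and just meeting the fence, and the brass plug shows through the hole at wrist pixel (322,127). The force has begun to rise, so I'll squeeze to about 11 N in total.

Request:
{"name": "send_rows", "arguments": {"gripper": [0, 0, 0], "translation": [[0.0004, 0, 0], [0, 0, 0], [0, 0, 0]], "rotation": [[0, 0, 0], [0, 0, 0], [0, 0, 0]]}}

```text
time: 9.1
position: [0.5467, 0.078, 0.0744]
eef_rot: [[0.997, 0.082, -0.005], [0.082, -0.997, -0.001], [-0.005, 0.001, -1.0]]
force: [-5.1, -1.2, 12.0]
width: 0.156
finger_force: 30.0
```

Request:
{"name": "send_rows", "arguments": {"gripper": [0, 0, 0], "translation": [[0.0004, 0, 0], [0, 0, 0], [0, 0, 0]], "rotation": [[0, 0, 0], [0, 0, 0], [0, 0, 0]]}}

```text
time: 9.4
position: [0.5468, 0.078, 0.0744]
eef_rot: [[0.997, 0.082, -0.006], [0.082, -0.997, -0.001], [-0.006, 0.001, -1.0]]
force: [-7.1, -0.6, 12.7]
width: 0.162
finger_force: 30.0
```

Request:
{"name": "send_rows", "arguments": {"gripper": [0, 0, 0], "translation": [[0.0004, 0, 0], [0, 0, 0], [0, 0, 0]], "rotation": [[0, 0, 0], [0, 0, 0], [0, 0, 0]]}}

```text
time: 9.7
position: [0.5469, 0.078, 0.0744]
eef_rot: [[0.997, 0.082, -0.006], [0.082, -0.997, -0.001], [-0.006, 0.001, -1.0]]
force: [-7.5, -1.1, 13.8]
width: 0.154
finger_force: 30.0
```

Request:
{"name": "send_rows", "arguments": {"gripper": [0, 0, 0], "translation": [[0.0006, 0, 0], [0, 0, 0], [0, 0, 0]], "rotation": [[0, 0, 0], [0, 0, 0], [0, 0, 0]]}}

```text
time: 10.0
position: [0.5471, 0.078, 0.0744]
eef_rot: [[0.997, 0.082, -0.007], [0.082, -0.997, -0.001], [-0.007, 0.001, -1.0]]
force: [-8.5, -1.1, 13.4]
width: 0.155
finger_force: 30.0
```

Request:
{"name": "send_rows", "arguments": {"gripper": [0, 0, 0], "translation": [[0.0006, 0, 0], [0, 0, 0], [0, 0, 0]], "rotation": [[0, 0, 0], [0, 0, 0], [0, 0, 0]]}}

```text
time: 10.3
position: [0.5472, 0.0781, 0.0744]
eef_rot: [[0.997, 0.082, -0.008], [0.082, -0.997, -0.002], [-0.008, 0.001, -1.0]]
force: [-8.5, -0.2, 14.1]
width: 0.155
finger_force: 30.0
```

Request:
{"name": "send_rows", "arguments": {"gripper": [0, 0, 0], "translation": [[0.0006, 0, 0], [0, 0, 0], [0, 0, 0]], "rotation": [[0, 0, 0], [0, 0, 0], [0, 0, 0]]}}

```text
time: 10.6
position: [0.5473, 0.0781, 0.0744]
eef_rot: [[0.997, 0.082, -0.009], [0.082, -0.997, -0.002], [-0.009, 0.001, -1.0]]
force: [-10.7, -1.2, 16.0]
width: 0.16
finger_force: 30.0
```

Request:
{"name": "send_rows", "arguments": {"gripper": [0, 0, 0], "translation": [[0.0006, 0, 0], [0, 0, 0], [0, 0, 0]], "rotation": [[0, 0, 0], [0, 0, 0], [0, 0, 0]]}}

```text
time: 10.9
position: [0.5474, 0.0781, 0.0744]
eef_rot: [[0.997, 0.082, -0.01], [0.082, -0.997, -0.002], [-0.01, 0.001, -1.0]]
force: [-11.4, -1.2, 16.9]
width: 0.153
finger_force: 30.0
```

Request:
{"name": "send_rows", "arguments": {"gripper": [0, 0, 0], "translation": [[0.0006, 0, 0], [0, 0, 0], [0, 0, 0]], "rotation": [[0, 0, 0], [0, 0, 0], [0, 0, 0]]}}

```text
time: 11.2
position: [0.5475, 0.0781, 0.0744]
eef_rot: [[0.997, 0.082, -0.011], [0.082, -0.997, -0.002], [-0.011, 0.001, -1.0]]
force: [-11.1, -0.0, 17.6]
width: 0.159
finger_force: 30.0
```

```bash
python3 - <<'E'
from h import *
np.set_printoptions(precision=4,suppress=True)
s,im,d=snap("wrist","w5"); print(s["force"],s["moment"],s["position"],s["eef_rot"])
for fn in("w4","w5"):
    P,_,d=cloud(fn); k=P[(d>0)&(np.abs(P[...,2]-.054)<.002)&(np.abs(P[...,1]-.088)<.026)&(P[...,0]>.645)&(P[...,0]<.69)]
    print(fn,len(k),cv2.minAreaRect(k[:,:2].astype(np.float32)*1000) if len(k)>10 else "")
s=dict(position=s["position"],eef_rot=s["eef_rot"])
E
```

```text
[-11.0965  -0.0286  17.6001] [-0.1462  2.164  -0.0471] [0.5475 0.0781 0.0744] [[ 0.9965  0.0823 -0.0111]
 [ 0.0823 -0.9966 -0.0021]
 [-0.0112  0.0011 -0.9999]]
w4 3486 ((651.77978515625, 87.81604766845703), (15.543660163879395, 52.46726608276367), 3.2809195518493652)
w5 3517 ((653.2681274414062, 87.99663543701172), (16.50438690185547, 51.970916748046875), 0.19857625663280487)
```

The fence is carrying roughly 7 N, or about 0.9 mm, which is snug and below the crush limit. I'll ease the commanded push so the tool doesn't spring forward when released, then open.

Request:
{"name": "send_rows", "arguments": {"gripper": [0, 0, 0, 0, 0], "translation": [[-0.0015, 0, 0], [-0.0015, 0, 0], [-0.001, 0, -0.0005], [0, 0, 0], [0, 0, 0]], "rotation": [[0, 0, 0], [0, 0, 0], [0, 0, 0], [0, 0, 0], [0, 0, 0]]}}

```text
time: 11.75
position: [0.5474, 0.0781, 0.0745]
eef_rot: [[0.997, 0.082, -0.004], [0.082, -0.997, -0.001], [-0.004, 0.001, -1.0]]
force: [-4.4, -0.3, 7.4]
width: 0.159
finger_force: 30.0
```

Request:
{"name": "send_rows", "arguments": {"gripper": [0.4, 0.4, 0.4, 0.4, 0.4], "translation": [[0, 0, 0], [0, 0, 0], [0, 0, 0], [0, 0, 0], [0, 0, 0]], "rotation": [[0, 0, 0], [0, 0, 0], [0, 0, 0], [0, 0, 0], [0, 0, 0]]}}

```text
time: 12.25
position: [0.5494, 0.0786, 0.0741]
eef_rot: [[0.997, 0.082, 0.0], [0.082, -0.997, -0.0], [0.0, 0.0, -1.0]]
force: [-0.8, -0.2, 0.5]
width: 0.398
finger_force: 0.0
```

Request:
{"name": "send_rows", "arguments": {"gripper": [0.4, 0.4, 0.4, 0.4, 0.4], "translation": [[-0.0015, 0, -0.02], [0, 0, -0.03], [0, 0, -0.03], [0, 0, 0], [0, 0, 0]], "rotation": [[0, 0, 0], [0, 0, 0], [0, 0, 0], [0, 0, 0], [0, 0, 0]]}}

```text
time: 12.75
position: [0.548, 0.0785, 0.1546]
eef_rot: [[0.997, 0.082, 0.001], [0.082, -0.997, 0.0], [0.001, -0.0, -1.0]]
force: [-0.2, -0.4, -0.0]
width: 0.399
finger_force: 0.0
```

```bash
python3 - <<'E'
from h import *
np.set_printoptions(precision=4,suppress=True)
s,im,d=snap("wrist","w6"); print(s["force"],s["position"],s["eef_rot"])
P,_,d=cloud("w6")
k=P[(d>0)&(P[...,2]>.081)&(P[...,2]<.089)&(np.abs(P[...,0]-.547)<.03)&(np.abs(P[...,1]-.077)<.022)]
print("knob",len(k),cv2.minAreaRect(k[:,:2].astype(np.float32)*1000))
cv2.imwrite("pics/w6b.png",cv2.resize(im[60:210,220:420,::-1],None,fx=4,fy=4,interpolation=cv2.INTER_CUBIC))
E
```

```text
[-0.1816 -0.4062 -0.0491] [0.548  0.0785 0.1546] [[ 0.9966  0.0823  0.0013]
 [ 0.0823 -0.9966  0.0002]
 [ 0.0013 -0.0001 -1.    ]]
knob 2098 ((547.1537475585938, 77.66293334960938), (40.28754806518555, 35.846431732177734), 4.18211030960083)
```

View pics/w6b.png

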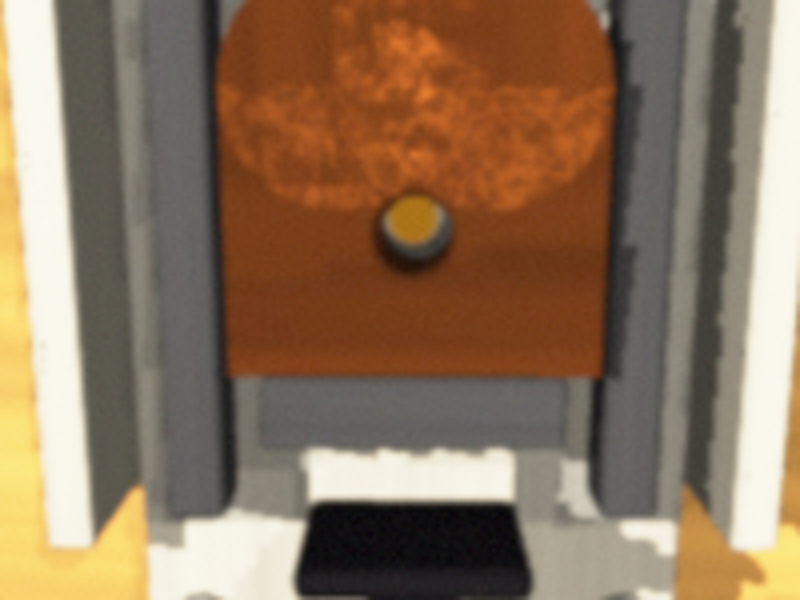

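The stack is snug, the hole is clear and the jaw stays put. The hole centre is at wrist pixel (323.1,117.1). Next I go to the pin.

Request:
{"name": "send_rows", "arguments": {"gripper": [0.5, 0.5, 0.5, 0.5, 0.5], "translation": [[-0.0099, 0.0419, -0.0045], [-0.0099, 0.0419, -0.0045], [-0.0099, 0.0419, -0.0045], [-0.0099, 0.0419, -0.0045], [-0.0099, 0.0419, -0.0045]], "rotation": [[0, 0, 0], [0, 0, 0], [0, 0, 0], [0, 0, 0], [0, 0, 0]]}}

```text
time: 13.3
position: [0.5144, -0.1358, 0.1754]
eef_rot: [[0.997, 0.083, -0.003], [0.083, -0.997, 0.001], [-0.003, -0.001, -1.0]]
force: [0.6, 0.0, -0.2]
width: 0.502
finger_force: 0.0
```

Request:
{"name": "send_rows", "arguments": {"gripper": [0.5, 0.5, 0.5, 0.5, 0.5], "translation": [[-0.0099, 0.0419, -0.0045], [-0.0099, 0.0419, -0.0045], [-0.0099, 0.0419, -0.0045], [-0.0099, 0.0419, -0.0045], [-0.0099, 0.0419, -0.0045]], "rotation": [[0, 0, 0], [0, 0, 0], [0, 0, 0], [0, 0, 0], [0, 0, 0]]}}

```text
time: 13.8
position: [0.4823, -0.3485, 0.1977]
eef_rot: [[0.997, 0.082, -0.002], [0.082, -0.997, 0.002], [-0.002, -0.002, -1.0]]
force: [1.2, 1.0, 0.3]
width: 0.5
finger_force: 0.0
```

Request:
{"name": "send_rows", "arguments": {"gripper": [0.5, 0.5, 0.5, 0.5], "translation": [[0, 0, 0.03], [0, 0, 0.03], [0, 0, 0], [0, 0, 0]], "rotation": [[0, 0, 0], [0, 0, 0], [0, 0, 0], [0, 0, 0]]}}

```text
time: 14.2
position: [0.483, -0.3466, 0.1382]
eef_rot: [[0.997, 0.083, -0.002], [0.083, -0.997, 0.002], [-0.002, -0.002, -1.0]]
force: [1.5, -0.0, 1.0]
width: 0.499
finger_force: 0.0
```

```bash
python3 - <<'E'
from h import *
np.set_printoptions(precision=4,suppress=True)
z=np.load("pics/w6.npz");print("hole",atz("wrist",323.1,117.1,.057,dict(position=z["pos"],eef_rot=z["rot"])))
s,im,d=snap("wrist","w7"); print(s["time"],s["force"],s["position"],s["eef_rot"])
P,_,d=cloud("w7")
m=(d>0)&(P[...,2]>.071)&(P[...,2]<.084)&(np.hypot(P[...,0]-.484,P[...,1]+.347)<.022)
k=P[m];v,u=np.nonzero(m)
print("pin",len(k),np.median(k[:,2]),cv2.minEnclosingCircle(k[:,:2].astype(np.float32)*1000),u.min(),u.max(),v.min(),v.max())
E
```

```text
hole [0.6124 0.0829 0.057 ]
14.2 [ 1.4685 -0.0043  0.951 ] [ 0.483  -0.3466  0.1382] [[ 0.9966  0.0828 -0.0023]
 [ 0.0828 -0.9966  0.0017]
 [-0.0021 -0.0019 -1.    ]]
pin 1123 0.07764829469814208 ((484.3251037597656, -347.3204650878906), 11.23774242401123) 305 341 213 251
```

The pin centre is (0.4843, -0.3473). Hole estimates from the camera (0.6124, 0.0829) and from the knob position (0.6120, 0.0829) agree. I'll grasp the head.

Request:
{"name": "send_rows", "arguments": {"gripper": [0.5, 0.5, 0.5, 0.5, 0.5], "translation": [[0.0012, 0.0005, 0.025], [0, 0, 0.025], [0, 0, 0.013], [0, 0, 0], [0, 0, 0]], "rotation": [[0, 0, 0], [0, 0, 0], [0, 0, 0], [0, 0, 0], [0, 0, 0]]}}

```text
time: 14.75
position: [0.4855, -0.3479, 0.0772]
eef_rot: [[0.997, 0.083, 0.001], [0.083, -0.997, -0.001], [0.001, 0.001, -1.0]]
force: [-0.8, -0.5, 0.6]
width: 0.499
finger_force: 0.0
```

Request:
{"name": "send_rows", "arguments": {"gripper": [0, 0, 0, 0, 0], "translation": [[0, 0, 0], [0, 0, 0], [0, 0, 0], [0, 0, 0], [0, 0, 0]], "rotation": [[0, 0, 0], [0, 0, 0], [0, 0, 0], [0, 0, 0], [0, 0, 0]]}}

```text
time: 15.25
position: [0.4851, -0.3476, 0.077]
eef_rot: [[0.997, 0.082, 0.001], [0.082, -0.997, -0.0], [0.001, 0.0, -1.0]]
force: [-1.5, 1.4, 5.2]
width: 0.242
finger_force: 30.0
```

```bash
python3 - <<'E'
from h import *
np.set_printoptions(precision=4,suppress=True)
s,im,d=snap("wrist","w8"); print(s["time"],s["force"],s["position"],s["eef_rot"])
P,_,d=cloud("w8")
m=(d>0)&(P[...,2]>.073)&(P[...,2]<.084)&(np.hypot(P[...,0]-.4843,P[...,1]+.347)<.02); k=P[m]
print("pin",len(k),np.median(k[:,2]),cv2.minEnclosingCircle(k[:,:2].astype(np.float32)*1000),k[:,0].min(),k[:,0].max())
E
```

```text
15.25 [-1.4797  1.4196  5.2388] [ 0.4851 -0.3476  0.077 ] [[ 0.9966  0.0824  0.0008]
 [ 0.0824 -0.9966 -0.0002]
 [ 0.0008  0.0003 -1.    ]]
pin 2960 0.07786729948215562 ((488.6280822753906, -346.7002258300781), 18.174970626831055) 0.472950531743136 0.496488991521132
```

The pin is gripped with its tip 70 mm below the TCP, the head centred to within about 1 mm. I'll lift it and carry it over.

Request:
{"name": "send_rows", "arguments": {"gripper": [0, 0, 0, 0, 0], "translation": [[0, 0, -0.01], [0, 0, -0.02], [0, 0, -0.03], [0, 0, -0.035], [0, 0, -0.035]], "rotation": [[0, 0, 0], [0, 0, 0], [0, 0, 0], [0, 0, 0], [0, 0, 0]]}}

```text
time: 15.8
position: [0.4843, -0.3476, 0.2077]
eef_rot: [[0.997, 0.082, -0.001], [0.082, -0.997, 0.0], [-0.001, -0.0, -1.0]]
force: [0.9, -0.3, -0.5]
width: 0.239
finger_force: 30.0
```

Request:
{"name": "send_rows", "arguments": {"gripper": [0, 0, 0, 0, 0], "translation": [[0.008, -0.021, 0], [0.0163, -0.0418, 0], [0.0163, -0.0418, 0], [0.0163, -0.0418, 0], [0.0163, -0.0418, 0]], "rotation": [[0, 0, 0], [0, 0, 0], [0, 0, 0], [0, 0, 0], [0, 0, 0]]}}

```text
time: 16.3
position: [0.5424, -0.1527, 0.2067]
eef_rot: [[0.997, 0.082, 0.0], [0.082, -0.997, -0.0], [0.0, 0.0, -1.0]]
force: [0.8, -0.7, -0.4]
width: 0.239
finger_force: 30.0
```

Request:
{"name": "send_rows", "arguments": {"gripper": [0, 0, 0, 0, 0], "translation": [[0.0163, -0.0418, 0], [0.0163, -0.0418, 0], [0.0163, -0.0418, 0], [0.0163, -0.0418, 0], [0.0163, -0.0418, 0]], "rotation": [[0, 0, 0], [0, 0, 0], [0, 0, 0], [0, 0, 0], [0, 0, 0]]}}

```text
time: 16.8
position: [0.6065, 0.0625, 0.2067]
eef_rot: [[0.997, 0.082, 0.0], [0.082, -0.997, -0.0], [0.0, 0.0, -1.0]]
force: [0.2, 0.4, -0.4]
width: 0.239
finger_force: 30.0
```

Request:
{"name": "send_rows", "arguments": {"gripper": [0, 0, 0], "translation": [[0.0081, -0.0209, 0], [0, 0, 0], [0, 0, 0]], "rotation": [[0, 0, 0], [0, 0, 0], [0, 0, 0]]}}

```text
time: 17.1
position: [0.6123, 0.0819, 0.2063]
eef_rot: [[0.997, 0.083, -0.0], [0.083, -0.997, -0.001], [-0.001, 0.001, -1.0]]
force: [0.4, -1.0, -1.7]
width: 0.235
finger_force: 30.0
```

```bash
python3 - <<'E'
from h import *
np.set_printoptions(precision=4,suppress=True)
s,im,d=snap("wrist","w9"); print(s["time"],s["force"],s["position"],s["eef_rot"],s["width"])
R=s["eef_rot"];print("tool delta to (.613,.083)",R.T@(np.array([.613,.083,s["position"][2]])-s["position"]))
cv2.imwrite("pics/w9b.png",im[:,:,::-1])
E
```

```text
17.1 [ 0.4435 -0.9844 -1.6851] [0.6123 0.0819 0.2063] [[ 0.9966  0.0828 -0.0005]
 [ 0.0828 -0.9966 -0.0011]
 [-0.0006  0.0011 -1.    ]] 0.23496905404978222
tool delta to (.613,.083) [ 0.0008 -0.0011 -0.    ]
```

View pics/w9b.png

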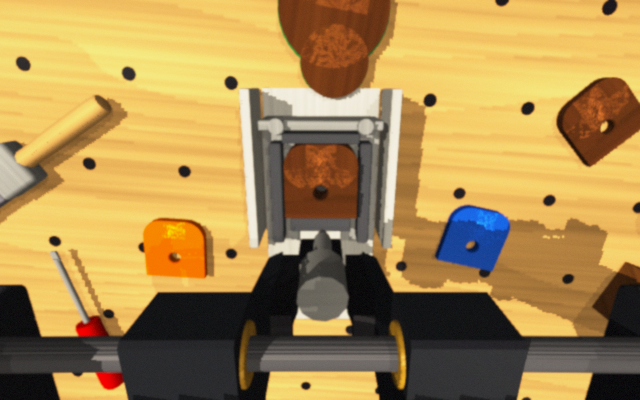

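The held pin hangs straight, with its tip at about (321,233). The hole is at (320,192). I'll check their relative offset from depth.

```bash
python3 - <<'E'
from h import *
np.set_printoptions(precision=4,suppress=True)
P,im,d=cloud("w9"); z=np.load("pics/w9.npz"); s=dict(position=z["pos"],eef_rot=z["rot"])
g=im[180:206,306:334].astype(float).sum(2); m=g<np.percentile(g,12)+1; 
v,u=np.nonzero(m); print("hole px",u.mean()+306,v.mean()+180,m.sum()); 
print("hole",atz("wrist",320.3,192,.057,s), "tip",atz("wrist",321,233,.137,s))
Q=P[225:275,295:350].reshape(-1,3); 
for a in np.arange(.138,.182,.006):
    k=Q[(Q[:,2]>a)&(Q[:,2]<a+.006)]; 
    if len(k)>3: print(round(a,3),len(k),k[:,1].min(),k[:,1].max(),"x front",np.sort(k[:,0])[-3:])
E
```

```text
hole px 319.4719101123595 193.65168539325842 89
hole [0.6122 0.0829 0.057 ] tip [0.6106 0.082  0.137 ]
0.138 12 0.07867381885934607 0.08344638517168736 x front [0.6146 0.6149 0.6149]
0.144 33 0.07634297604768327 0.08613014087932702 x front [0.6164 0.6164 0.6165]
0.15 77 0.07640822462875159 0.08608694366373187 x front [0.6165 0.6166 0.6166]
0.156 77 0.07670813912364755 0.08601326323512026 x front [0.6168 0.617  0.6171]
0.162 80 0.0768475181237389 0.08591917473604999 x front [0.6167 0.6167 0.6168]
0.168 8 0.07926409354863295 0.08391877245268453 x front [0.6167 0.6168 0.6168]
0.18 199 0.07077316517280872 0.0916880284212415 x front [0.6224 0.6224 0.6225]
```

The pin axis needs to shift by about +0.5 mm in x and +1.6 mm in y. I'll apply that and lower to just above the top lift.

Request:
{"name": "send_rows", "arguments": {"gripper": [0, 0, 0, 0, 0], "translation": [[0.0006, -0.0016, 0.02], [0, 0, 0.025], [0, 0, 0.02], [0, 0, 0.005], [0, 0, 0]], "rotation": [[0, 0, 0], [0, 0, 0], [0, 0, 0], [0, 0, 0], [0, 0, 0]]}}

```text
time: 17.65
position: [0.6126, 0.0821, 0.1359]
eef_rot: [[0.997, 0.08, -0.002], [0.08, -0.997, -0.001], [-0.002, 0.001, -1.0]]
force: [-0.1, 0.5, -1.3]
width: 0.236
finger_force: 30.0
```

```bash
python3 - <<'E'
from h import *
np.set_printoptions(precision=4,suppress=True)
s,im,d=snap("wrist","w10"); print(s["time"],s["force"],s["position"],s["eef_rot"][0])
P,im,d=cloud("w10"); 
Q=P[210:290,285:360].reshape(-1,3); print(s["position"][2]-.07)
for a in np.arange(.068,.112,.006):
    k=Q[(Q[:,2]>a)&(Q[:,2]<a+.006)&(abs(Q[:,1]-.083)<.007)&(abs(Q[:,0]-.613)<.008)]
    if len(k)>3: print(round(a,3),len(k),(k[:,1].min()+k[:,1].max())/2,"x axis",np.sort(k[:,0])[-3:]-.005)
cv2.imwrite("pics/w10b.png",cv2.resize(im[100:300,220:420,::-1],None,fx=3,fy=3,interpolation=cv2.INTER_CUBIC))
E
```

```text
17.65 [-0.07    0.4907 -1.299 ] [0.6126 0.0821 0.1359] [ 0.9968  0.08   -0.0016]
0.06585026361384969
0.068 12 0.08153963146201035 x axis [0.6098 0.61   0.6102]
0.074 40 0.08144751794229567 x axis [0.6116 0.6117 0.6119]
0.08 72 0.08146931863080498 x axis [0.6119 0.6119 0.612 ]
0.086 81 0.08153521722760991 x axis [0.6117 0.6117 0.6122]
0.092 76 0.081572597466876 x axis [0.6119 0.6119 0.6121]
0.098 6 0.08203983086386524 x axis [0.6118 0.6118 0.6119]
0.11 46 0.08303089543973613 x axis [0.6159 0.616  0.616 ]
```

View pics/w10b.png

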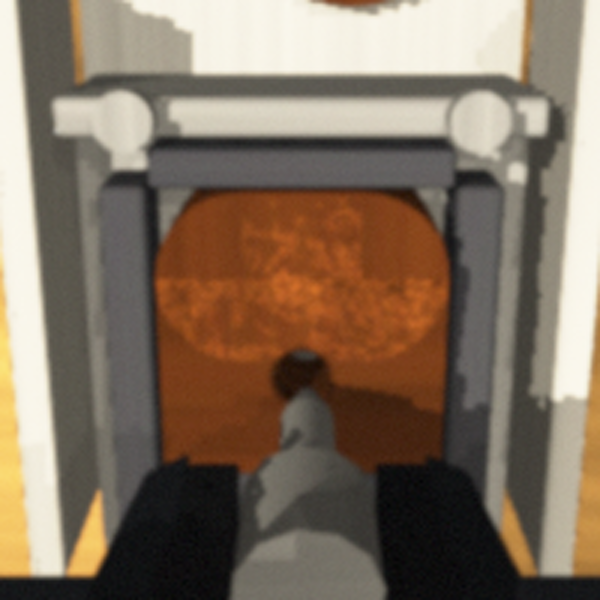

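The tip sits at crop (307,395) and the hole at (300,372), which is full-image (319.6,223.6). I'll compute the remaining offset.

```bash
python3 - <<'E'
from h import *
np.set_printoptions(precision=4,suppress=True)
z=np.load("pics/w10.npz"); s=dict(position=z["pos"],eef_rot=z["rot"])
h=atz("wrist",319.6,223.6,.057,s); pin=np.array([.6119,.0815,.057]); print(h, s["eef_rot"].T@(h-pin)); s=read_state(); print(s["position"],s["time"])
E
```

```text
[0.613  0.0833 0.057 ] [ 0.0013 -0.0017 -0.    ]
[0.6133 0.0826 0.1367] 17.7
```

Request:
{"name": "send_rows", "arguments": {"gripper": [0, 0, 0], "translation": [[0.0004, -0.0009, 0], [0, 0, 0], [0, 0, 0]], "rotation": [[0, 0, 0], [0, 0, 0], [0, 0, 0]]}}

```text
time: 18.0
position: [0.6139, 0.0851, 0.1371]
eef_rot: [[0.997, 0.082, 0.001], [0.082, -0.997, 0.0], [0.001, -0.0, -1.0]]
force: [0.2, 0.8, -0.6]
width: 0.24
finger_force: 30.0
```

```bash
python3 - <<'E'
from h import *
np.set_printoptions(precision=4,suppress=True)
for i in range(3):
    s,im,d=snap("wrist","w11"); 
    P,im,d=cloud("w11"); Q=P[210:290,285:360].reshape(-1,3); o=[]
    for a in np.arange(.078,.095,.004):
        k=Q[(Q[:,2]>a)&(Q[:,2]<a+.004)&(abs(Q[:,1]-.083)<.007)&(abs(Q[:,0]-.613)<.008)]
        o.append([np.sort(k[:,0])[-3]-.005,(k[:,1].min()+k[:,1].max())/2])
    g=cv2.GaussianBlur(im[205:240,300:340],(0,0),1).astype(float)
    print(s["position"],s["eef_rot"][0],"pin",np.median(o,0))
    # hole far rim: top boundary row/edges where red drops
    r=g[:,:,0]; print("hole cols at row ~222:",[(c+300) for c in range(40) if r[17,c]<60][:1],[(c+300) for c in range(40) if r[17,c]<60][-1:],"top row",[v+205 for v in range(35) if r[v,20]<80][:1]) if i==0 else 0
E
```

```text
[0.6139 0.0851 0.1371] [0.9966 0.0823 0.0015] pin [0.6131 0.0846]
hole cols at row ~222: [319] [331] top row [220]
[0.6137 0.0851 0.1369] [0.9966 0.0824 0.0011] pin [0.613  0.0846]
[0.6136 0.085  0.1367] [0.9966 0.0824 0.0008] pin [0.613  0.0846]
```

```bash
python3 - <<'E'
from h import *
np.set_printoptions(precision=4,suppress=True,linewidth=220)
z=np.load("pics/w11.npz"); im=z["im"]; print(im[208:244:2,304:346:2,0]); s=read_state(); print(s["position"],s["time"])
P,_,d=cloud("w11")
print("depth z of lift/hole rows\n",(P[208:244:2,304:346:2,2]*1000).round().astype(int))
z=np.load("pics/w6.npz"); print(z["im"][100:134:2,304:346:2,0])
E
```

```text
[[118 133 143 143 137 148 140 146 153 126 147 158 181 171 162 155 160 160 153 133 141]
 [116 124 140 136 159 164 154 132 124 126 145 154 164 166 166 160 151 139 142 146 148]
 [124 122 122 132 138 140 158 150 127 131 159 168 158 155 155 167 154 141 152 161 158]
 [121 116 117 126 112 122 137 138 149 162 199 183 147 136 158 175 153 136 137 145 154]
 [116 119 117 118 117 121 120 118 130 146 142 136 130 135 165 165 161 147 145 160 170]
 [120 123 120 121 126 149 133 118 104  92  83  83  96 119 145 161 168 158 160 175 166]
 [122 121 125 127 127 144 141  98  55  51  63  63  66  66 105 139 151 146 140 155 158]
 [126 123 124 121 123 121  95  50  36  37  35  39  34  32  58 107 126 124 124 126 138]
 [123 122 122 123 122 106  68  42  38  38  33  29  35  40  54  90 120 124 124 123 120]
 [123 121 122 121 123  99  59  43  33  37  40  34  39  49  56  77 114 125 118 118 122]
 [123 120 121 124 124 101  53  38  45  41  36  34  45  53  57  66 107 120 102  79  93]
 [119 120 121 119 115  99  60  41  60  60  48  40  53  56  52  47  71  84  83  63  66]
 [115 115 117 116 107 102  77  71  83  76  63  54  43  4
[... 2491 characters left out ...]
23]
 [124 126 121 122 105  63  75 143 168 172 170 166 129  75  78 110 124 122 122 124 124]
 [123 123 122 122 106  65  46  74 121 144 139 114  72  64  72 113 124 119 120 120 119]
 [121 121 121 122 107  71  45  43  59  71  69  65  59  50  83 116 120 115 111 111 111]
 [117 119 117 117 117  88  53  43  39  47  50  50  44  65 101 114 117 115 107 105 107]
 [113 113 114 114 113 104  81  57  43  38  38  50  67  92 108 111 111 113 111 109 107]
 [113 112 111 112 111 108 103  88  75  69  73  85  96 108 110 109 111 112 109 112 109]
 [112 115 114 113 114 115 113 109 107 107 104 110 112 115 113 112 112 114 113 114 115]
 [115 115 118 116 117 116 116 115 117 117 116 118 118 119 117 115 116 116 114 117 116]]
```

```bash
python3 - <<'E'
from h import *
from scipy.optimize import least_squares
np.set_printoptions(precision=4,suppress=True)
def fit(fn,r0,r1,c0,c1,mask):
    z=np.load("pics/"+fn+".npz"); s=dict(position=z["pos"],eef_rot=z["rot"]); g=cv2.GaussianBlur(z["im"][:,:,0].astype(np.float32),(0,0),.7)
    W=np.array([[atz("wrist",u,v,.057,s)[:2] for u in range(c0,c1)] for v in range(r0,r1)]); I=g[r0:r1,c0:c1]; M=mask(*np.mgrid[r0:r1,c0:c1])
    def f(p):
        r=np.hypot(W[...,0]-p[0],W[...,1]-p[1]); return ((I-(p[2]+p[3]/(1+np.exp(-(r-.006)/.0004))))*M).ravel()
    M=M*1.; c=W.reshape(-1,2).mean(0); best=min((least_squares(f,[c[0]+dx,c[1],50,70],loss="soft_l1",f_scale=15,x_scale=[.001,.001,10,10]) for dx in(-.003,0,.003)),key=lambda q:q.cost); return best.x,s["position"]
print("w11",fit("w11",212,229,308,340,lambda v,u:(v<227)))
z=np.load("pics/w6.npz")
print("w6",fit("w6",102,136,306,340,lambda v,u:np.ones(v.shape)))
E
```

```text
w11 (array([ 0.6121,  0.083 , 40.6246, 94.5561]), array([0.6136, 0.085 , 0.1367]))
w6 (array([ 0.6077,  0.0828, 87.1373, 42.2922]), array([0.548 , 0.0785, 0.1546]))
```

The hole is at (0.6121, 0.0830) and the pin axis at (0.6130, 0.0846). I'll correct and let it settle.

Request:
{"name": "send_rows", "arguments": {"gripper": [0, 0, 0, 0, 0], "translation": [[-0.001, 0.0015, 0], [0, 0, 0], [0, 0, 0], [0, 0, 0], [0, 0, 0]], "rotation": [[0, 0, 0], [0, 0, 0], [0, 0, 0], [0, 0, 0], [0, 0, 0]]}}

```text
time: 18.65
position: [0.6126, 0.0835, 0.1362]
eef_rot: [[0.997, 0.082, 0.0], [0.082, -0.997, -0.0], [0.0, 0.0, -1.0]]
force: [0.4, -0.6, -0.7]
width: 0.238
finger_force: 30.0
```

Request:
{"name": "send_rows", "arguments": {"gripper": [0, 0, 0, 0, 0], "translation": [[0, 0, 0.005], [0, 0, 0.005], [0, 0, 0], [0, 0, 0], [0, 0, 0]], "rotation": [[0, 0, 0], [0, 0, 0], [0, 0, 0], [0, 0, 0], [0, 0, 0]]}}

```text
time: 19.15
position: [0.6127, 0.0834, 0.1262]
eef_rot: [[0.997, 0.082, 0.0], [0.082, -0.997, -0.0], [0.0, 0.0, -1.0]]
force: [0.4, -0.3, -0.1]
width: 0.241
finger_force: 30.0
```

Request:
{"name": "send_rows", "arguments": {"gripper": [0, 0, 0, 0, 0], "translation": [[0, 0, 0.003], [0, 0, 0.003], [0, 0, 0.003], [0, 0, 0.003], [0, 0, 0]], "rotation": [[0, 0, 0], [0, 0, 0], [0, 0, 0], [0, 0, 0], [0, 0, 0]]}}

```text
time: 19.65
position: [0.6122, 0.0833, 0.1136]
eef_rot: [[0.997, 0.082, -0.001], [0.082, -0.997, -0.0], [-0.001, 0.0, -1.0]]
force: [-1.0, -0.0, -1.6]
width: 0.244
finger_force: 30.0
```

Request:
{"name": "send_rows", "arguments": {"gripper": [0, 0, 0, 0, 0], "translation": [[0, 0, 0.003], [0, 0, 0.003], [0, 0, 0.003], [0, 0, 0.003], [0, 0, 0]], "rotation": [[0, 0, 0], [0, 0, 0], [0, 0, 0], [0, 0, 0], [0, 0, 0]]}}

```text
time: 20.15
position: [0.6122, 0.0833, 0.1017]
eef_rot: [[0.997, 0.082, -0.001], [0.082, -0.997, -0.0], [-0.001, 0.0, -1.0]]
force: [-0.7, 0.5, -1.1]
width: 0.241
finger_force: 30.0
```

The pin is through the lifts without touching anything, with its tip now near the bore mouth.

Request:
{"name": "send_rows", "arguments": {"gripper": [0, 0, 0, 0], "translation": [[0, 0, 0.002], [0, 0, 0.002], [0, 0, 0.002], [0, 0, 0]], "rotation": [[0, 0, 0], [0, 0, 0], [0, 0, 0], [0, 0, 0]]}}

```text
time: 20.55
position: [0.6124, 0.0834, 0.0959]
eef_rot: [[0.997, 0.082, -0.001], [0.082, -0.997, -0.0], [-0.001, 0.0, -1.0]]
force: [-0.2, 1.2, -0.4]
width: 0.238
finger_force: 30.0
```

Request:
{"name": "send_rows", "arguments": {"gripper": [0, 0, 0, 0], "translation": [[0, 0, 0.002], [0, 0, 0.002], [0, 0, 0.002], [0, 0, 0]], "rotation": [[0, 0, 0], [0, 0, 0], [0, 0, 0], [0, 0, 0]]}}

```text
time: 20.95
position: [0.6123, 0.0834, 0.0899]
eef_rot: [[0.997, 0.082, -0.001], [0.082, -0.997, -0.0], [-0.001, 0.0, -1.0]]
force: [-0.3, -0.8, -0.3]
width: 0.24
finger_force: 30.0
```

Request:
{"name": "send_rows", "arguments": {"gripper": [0, 0, 0, 0], "translation": [[0, 0, 0.002], [0, 0, 0.002], [0, 0, 0], [0, 0, 0]], "rotation": [[0, 0, 0], [0, 0, 0], [0, 0, 0], [0, 0, 0]]}}

```text
time: 21.35
position: [0.6125, 0.0834, 0.0861]
eef_rot: [[0.997, 0.082, -0.0], [0.082, -0.997, -0.0], [-0.0, 0.0, -1.0]]
force: [-0.7, 1.1, -0.7]
width: 0.24
finger_force: 30.0
```

Request:
{"name": "send_rows", "arguments": {"gripper": [0, 0, 0, 0], "translation": [[0, 0, 0.001], [0, 0, 0.001], [0, 0, 0], [0, 0, 0]], "rotation": [[0, 0, 0], [0, 0, 0], [0, 0, 0], [0, 0, 0]]}}

```text
time: 21.75
position: [0.6131, 0.0834, 0.085]
eef_rot: [[0.997, 0.082, 0.001], [0.082, -0.997, 0.0], [0.001, -0.0, -1.0]]
force: [0.9, -0.5, 5.4]
width: 0.239
finger_force: 30.0
```

Request:
{"name": "send_rows", "arguments": {"gripper": [0, 0, 0, 0], "translation": [[0, 0, 0.001], [0, 0, 0.001], [0, 0, 0], [0, 0, 0]], "rotation": [[0, 0, 0], [0, 0, 0], [0, 0, 0], [0, 0, 0]]}}

```text
time: 22.15
position: [0.6131, 0.0834, 0.083]
eef_rot: [[0.997, 0.082, 0.001], [0.082, -0.997, 0.0], [0.001, 0.0, -1.0]]
force: [-0.1, -0.4, 5.2]
width: 0.242
finger_force: 30.0
```

Request:
{"name": "send_rows", "arguments": {"gripper": [0, 0, 0, 0], "translation": [[0, 0, 0.0005], [0, 0, 0.0005], [0, 0, 0], [0, 0, 0]], "rotation": [[0, 0, 0], [0, 0, 0], [0, 0, 0], [0, 0, 0]]}}

```text
time: 22.55
position: [0.6131, 0.0834, 0.0821]
eef_rot: [[0.997, 0.082, 0.001], [0.082, -0.997, 0.0], [0.001, 0.0, -1.0]]
force: [-1.2, 0.1, 6.4]
width: 0.239
finger_force: 30.0
```

The plug is now being pushed down at about 6–7 N. I'll press the last millimetre until the head seats.

Request:
{"name": "send_rows", "arguments": {"gripper": [0, 0, 0], "translation": [[0, 0, 0.0005], [0, 0, 0], [0, 0, 0]], "rotation": [[0, 0, 0], [0, 0, 0], [0, 0, 0]]}}

```text
time: 22.85
position: [0.6131, 0.0834, 0.082]
eef_rot: [[0.997, 0.082, 0.002], [0.082, -0.997, 0.0], [0.002, 0.0, -1.0]]
force: [-1.3, 0.1, 9.4]
width: 0.236
finger_force: 30.0
```

Request:
{"name": "send_rows", "arguments": {"gripper": [0, 0, 0], "translation": [[0, 0, 0.0005], [0, 0, 0], [0, 0, 0]], "rotation": [[0, 0, 0], [0, 0, 0], [0, 0, 0]]}}

```text
time: 23.15
position: [0.6132, 0.0834, 0.082]
eef_rot: [[0.997, 0.082, 0.002], [0.082, -0.997, 0.0], [0.002, 0.0, -1.0]]
force: [-1.9, -0.6, 11.8]
width: 0.236
finger_force: 30.0
```

Request:
{"name": "send_rows", "arguments": {"gripper": [0, 0, 0], "translation": [[0, 0, 0.0005], [0, 0, 0], [0, 0, 0]], "rotation": [[0, 0, 0], [0, 0, 0], [0, 0, 0]]}}

```text
time: 23.45
position: [0.6132, 0.0834, 0.0819]
eef_rot: [[0.997, 0.082, 0.002], [0.082, -0.997, 0.0], [0.002, 0.0, -1.0]]
force: [-3.7, -0.8, 16.3]
width: 0.238
finger_force: 30.0
```

The head seats at exactly the expected height and the force has climbed to 16 N. I'll ease off and release.

Request:
{"name": "send_rows", "arguments": {"gripper": [0, 0, 0, 0], "translation": [[0, 0, 0.0004], [0, 0, 0], [0, 0, -0.0014], [0, 0, 0]], "rotation": [[0, 0, 0], [0, 0, 0], [0, 0, 0], [0, 0, 0]]}}

```text
time: 23.85
position: [0.613, 0.0834, 0.082]
eef_rot: [[0.997, 0.082, 0.001], [0.082, -0.997, 0.0], [0.001, 0.0, -1.0]]
force: [-1.7, -0.2, 10.7]
width: 0.24
finger_force: 30.0
```

Request:
{"name": "send_rows", "arguments": {"gripper": [0.5, 0.5, 0.5, 0.5, 0.5], "translation": [[0, 0, 0], [0, 0, 0], [0, 0, 0], [0, 0, 0], [0, 0, 0]], "rotation": [[0, 0, 0], [0, 0, 0], [0, 0, 0], [0, 0, 0], [0, 0, 0]]}}

```text
time: 24.35
position: [0.6124, 0.0834, 0.0804]
eef_rot: [[0.997, 0.082, -0.0], [0.082, -0.997, -0.0], [-0.0, 0.0, -1.0]]
force: [-0.2, -0.7, 0.6]
width: 0.5
finger_force: 0.0
```

Request:
{"name": "send_rows", "arguments": {"gripper": [0.5, 0.5, 0.5, 0.5, 0.5], "translation": [[0, 0, -0.01], [0, 0, -0.02], [0, 0, -0.03], [0, 0, -0.02], [0, 0, 0]], "rotation": [[0, 0, 0], [0, 0, 0], [0, 0, 0], [0, 0, 0], [0, 0, 0]]}}

```text
time: 24.85
position: [0.6147, 0.0837, 0.1643]
eef_rot: [[0.997, 0.082, 0.007], [0.082, -0.997, 0.001], [0.007, -0.001, -1.0]]
force: [0.8, 0.5, -0.2]
width: 0.493
finger_force: 0.0
```

Request:
{"name": "send_rows", "arguments": {"gripper": [0.5, 0.5, 0.5, 0.5, 0.5], "translation": [[-0.02, 0, 0], [-0.02, 0, 0], [-0.02, 0, 0], [0, 0, 0], [0, 0, 0]], "rotation": [[0, 0, 0], [0, 0, 0], [0, 0, 0], [0, 0, 0], [0, 0, 0]]}}

```text
time: 25.35
position: [0.5532, 0.0786, 0.1606]
eef_rot: [[0.997, 0.082, 0.0], [0.082, -0.997, -0.0], [0.0, 0.0, -1.0]]
force: [0.6, 0.1, 0.1]
width: 0.501
finger_force: 0.0
```

```bash
python3 - <<'E'
from h import *
np.set_printoptions(precision=4,suppress=True)
s,im,d=snap("wrist","w12"); print(s["time"],s["force"],s["position"])
P,_,d=cloud("w12")
m=(d>0)&(P[...,2]>.079)&(P[...,2]<.095)
k=P[m&(np.hypot(P[...,0]-.6125,P[...,1]-.083)<.016)]
print("head",len(k),np.median(k[:,2]),cv2.minEnclosingCircle(k[:,:2].astype(np.float32)*1000),np.linalg.lstsq(np.c_[k[:,:2],np.ones(len(k))],k[:,2],rcond=None)[0])
k=P[m&(np.abs(P[...,0]-.547)<.03)&(np.abs(P[...,1]-.077)<.022)];print("knob",len(k),cv2.minAreaRect(k[:,:2].astype(np.float32)*1000))
l=P[(d>0)&(np.abs(P[...,2]-.057)<.004)&(np.hypot(P[...,0]-.6125,P[...,1]-.083)>.014)&(np.hypot(P[...,0]-.6125,P[...,1]-.083)<.02)];print("lift z",np.median(l[:,2]))
E
```

```text
25.35 [0.5911 0.1299 0.0971] [0.5532 0.0786 0.1606]
head 1125 0.08295410487489197 ((611.9598388671875, 80.90850830078125), 10.961252212524414) [-0.0144  0.0202  0.0901]
knob 2084 ((546.9698486328125, 77.54878234863281), (40.29115676879883, 36.41781234741211), 4.044526100158691)
lift z 0.05671452473423727
```

The head top is at 83 mm and level, the top lift is at 57 mm, and the jaw has not moved. Handing in.

```bash
python3 -c "
from workcell import ticket
print(ticket.hand_in())"
```

```text
the job is handed in; nothing more can be done
None
```

The job is handed in: the jaw holds the stack snug against the fence (about 7 N at the squeeze), the tall-headed pin is pressed fully home and released with its head level on the top lift, and nothing else was touched; the judge's result was not shown.

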